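# Find the unlatched hatch on the bench service box and push it open

### The job

One of the four black hatches in the top of the grey service box is unlatched: press the hatches gently with a fingertip on their yellow dots until you find the one that rocks, then push its dotted end down into the box until it is fully open, and take the hand away. Pick nothing up, and leave the things standing on and around the box where they are.

Things in the scene. Friction and masses are not known exactly. Their poses are not given: they have to be found in the camera images.
- box: grey metal service box fixed to the bench, 200 (x) x 360 (y) x 85 mm high, hollow, floor 4 mm thick; origin at the centre of its underside, z up, -x side towards the robot. Flush in its top, side by side along y, 84 mm apart: four identical black hatches 95 (x) x 66 (y) x 6 mm, each with a 16 mm yellow dot near its robot-side end. Behind them (+x) an 83 mm deep deck carries loose things
- bay1 (a point): fixed point on the box: where the yellow dot of hatch 1 (counted from the box's +y side) lies when closed, on the top face 85 mm above the bench; axes as the box's. The hatch reaches 25 mm to -x, 70 mm to +x, 33 mm either way in y. Three hatches are latched: they sink straight, at most 4 mm, on a rubber seal (4 N per mm) and spring back. Which one rocks changes each time, unseen
- bay2 (a point): fixed point on the box: where the yellow dot of hatch 2 (counted from the box's +y side) lies when closed, on the top face 85 mm above the bench; axes as the box's. The hatch reaches 25 mm to -x, 70 mm to +x, 33 mm either way in y. Three hatches are latched: they sink straight, at most 4 mm, on a rubber seal (4 N per mm) and spring back. Which one rocks changes each time, unseen
- bay3 (a point): fixed point on the box: where the yellow dot of hatch 3 (counted from the box's +y side) lies when closed, on the top face 85 mm above the bench; axes as the box's. The hatch reaches 25 mm to -x, 70 mm to +x, 33 mm either way in y. Three hatches are latched: they sink straight, at most 4 mm, on a rubber seal (4 N per mm) and spring back. Which one rocks changes each time, unseen
- bay4 (a point): fixed point on the box: where the yellow dot of hatch 4 (counted from the box's +y side) lies when closed, on the top face 85 mm above the bench; axes as the box's. The hatch reaches 25 mm to -x, 70 mm to +x, 33 mm either way in y. Three hatches are latched: they sink straight, at most 4 mm, on a rubber seal (4 N per mm) and spring back. Which one rocks changes each time, unseen
- rocker (a joint): tilt (rad) of the one unlatched hatch, in whichever bay it is: 0 flush, grows as its dotted end sinks into the box, stop at 0.8 (fully open). It pivots about a line along the box's y, 45 mm to the +x side of the dot; the 25 mm beyond the pivot rises. Stiff hinge: 1 to 4 N at the dot turns it; it stays where it is left
- glue_stick: loose bystander: yellow glue stick with white cap, 27 mm diameter, 88 mm tall, standing on the box's rear deck; origin at the centre of its underside, z up
- solder_reel: loose bystander: steel-coloured solder reel, 48 mm diameter, 34 mm tall, standing on the rear deck; origin at the centre of its underside, z up
- bracket: loose bystander: orange printed L-bracket, 30 x 60 mm foot and 35 mm tall, on the rear deck; origin at the centre of its underside, z up
- screwdriver: loose bystander: screwdriver with wooden handle, about 170 mm long, lying on the bench in front of the box (robot side); origin under its middle, blade along its x
- mouse: loose bystander: black computer mouse 100 x 60 x 32 mm on the bench; origin at the centre of its underside
- red_bin: loose bystander: open red plastic parts bin 150 x 100 x 70 mm on the bench; origin at the centre of its underside
- mug: loose bystander: blue mug, 80 mm diameter, 90 mm tall, on the bench; origin at the centre of its underside

How it is judged:
By the outcome, as a careful person would: the job done as asked, in the order asked, and still so for the second after the job is handed in, with the robot touching nothing.
It also fails if it takes over 51 s, if anything falls off the work surface, if the arm or the gripper's body presses on something with over 40 N, if the wrist force passes 120 N, or if a joint passes its speed limit or range.

### The arm

A 6-joint arm with a two-finger parallel gripper is mounted at the origin on the work surface. World frame = base frame: x ahead of the robot, y to its left, z up, the work surface at z = 0. Lengths are in m, angles in rad, forces in N, time in s.
With the tool pointing down it reaches from about 0.425 to 0.95 m from the base axis. Payload 3.5 kg.
Tool frame: the origin (TCP) lies on the centre line of the jaws, within the pads' length; the fingertips stand 14 mm ahead of it and the grasp point (between the pads) lies 5 mm behind it (ctrl.finger_overhang is the distance from the TCP to the fingertips, in m); z points along the fingers, y is the line along which they close (so a half turn about z gives the same grasp; the last joint's range is limited). The gripper opens to 85 mm and grips with 20 to 120 N. Pads are 22 mm wide; open, the fingers measure 114 mm over their backs; the gripper's body (76 mm by 85 mm) begins 54 mm behind the grasp point. The pads swing forward as they close: fully open they stand 13 mm farther back than shut.
Start: joints at [1.054, 0.286, 1.577, -0, 1.279, -0.15], TCP at [0.242, 0.63, 0.245] pointing down, gripper open.
Joint ranges: [-2.77, 2.77], [-0.9, 2.22], [0.21, 2.48], [-1.53, 4.67], [0.24, 2.81], [-2.84, 2.84]. Speed limits (rad/s): [2.79, 2.79, 3.14, 3.14, 3.14, 3.14].

### API

Orientations are given as a unit quaternion [x, y, z, w].
In Python, from plant import ctrl gives the robot as it stands.
- The arm moves only by the tool send_rows, never from a script. Its argument "moves" is text: rows parted by semicolons, each of 7 numbers parted by spaces: the turn, a rotation vector about the tool's x, y, z in units of 360 degrees (1.0 is 360 degrees), then the shift along the tool's x, y, z in units of 20 cm (1.0 is 20 cm), then the gripper's target within -1 to 1 (fully open at 1, half-way at 0, shut at -1). A call has 1 to 12 rows; each row is the pose to reach, as a shift and turn from the pose commanded when the call began, along the tool's axes at that moment, turning the shorter way round; what a row does not reach only later rows make up. A row lasts 1/8 s, in which the tool goes at most 62.5 mm and 10.7 degrees, less where a joint would pass 70% of its speed; a pose out of reach is approached as far as the arm can. A call with a number of a shift or a turn outside -1 to 1 is refused whole. A call with a gripper value outside its range is refused whole. The fingers move at their own pace and stop on an object; "newtons" is the grip in N (left out, the last holds). Time passes only in rows, so rows that repeat a pose let the fingers close. It gives the time, the measured TCP pose, the force, the opening and the grip force at its end, in the units of the state.
- ctrl.get_state(): the state, without advancing time (a new reading comes with each control period).
- ctrl.read_camera(name): name is "scene" or "top"; returns a dict with "image" (480x640x3 uint8, red, green, blue), "fovy" (degrees; the focal length in pixels is half the picture's height over the tangent of half this angle, whatever the lens; pixels are square), "cx", "cy" (the principal point, pixels), "distortion" ([k1, k2, p1, p2, k3] as OpenCV has them; the pictures are not rectified), "extrinsics" (4x4, takes a point from camera to world coordinates). Camera axes: x right, y up, looking along -z (the intrinsics and any distortion apply to the point x, -y, -z); pixel columns grow to the right and rows downward; lengths in m; the calibration is good to about 2 mm. A picture is of the moment at which its call begins. There is no depth.
- ctrl.sign_off(): hands the job in; it is judged then, once.
The state is a dict: "time": time; "qpos": joint angles; "dq": joint speeds; "joint_efforts": joint torques, N m; "eef_pos": TCP position; "tcp_rot": TCP orientation; "contact_force": force on the tool from outside, world axes, zero at the start; "wrist_torque": the same for the moment, N m; "opening": opening from 0.0 (shut) to 1.0 (fully open); "finger_force": force on a finger pad.
Only numpy, scipy, OpenCV 4.12 (cv2) and the standard library are available. Lean on these libraries where they do the work, as an engineer would, in place of code of your own. Each camera call takes 0.05 s, during which the arm holds its last target. There are 200 camera calls.

## Working session

There is one attempt and no reset: what is moved stays moved. The work goes in short steps, Python scripts to look and compute and a tool call to move; the robot and the scene stay as the last step left them, time stands still between calls to the robot, and variables do not carry over. Pictures are saved under pics/ and viewed, at most 10 in all, crops included, and the job is handed in when it is done.

Besides the shell and the picture viewer there is one more tool, called after "Request:" in YAML: its name, and indented under it one key for each argument. send_rows: Moves the arm, as the interface text tells. Its arguments: {"type":"object","properties":{"moves":{"type":"string"},"newtons":{"type":"number"}},"required":["moves"]}

```bash
mkdir -p pics; cat > h.py <<'E'
import numpy as np,cv2
from plant import ctrl
def cam(n):
    c=ctrl.read_camera(n); im=c["image"]; f=im.shape[0]/2/np.tan(np.radians(c["fovy"])/2)
    K=np.array([[f,0,c["cx"]],[0,f,c["cy"]],[0,0,1]]);return im,K,np.array(c["distortion"],float),np.array(c["extrinsics"])
def onz(px,z,K,D,T):
    u=cv2.undistortPoints(np.array(px,float).reshape(-1,1,2),K,D)[:,0]
    d=np.c_[u[:,0],-u[:,1],-np.ones(len(u))]@T[:3,:3].T
    o=T[:3,3];return o+d*((z-o[2])/d[:,2])[:,None]
E
python3 - <<'E'
from h import *
for n in("top","scene"):
    im,K,D,T=cam(n);cv2.imwrite(f"pics/{n}0.png",im[:,:,::-1]);print(n,T.round(3).tolist(),K[0,0])
    h=cv2.cvtColor(im,cv2.COLOR_RGB2HSV);m=cv2.inRange(h,(20,130,120),(35,255,255))
    _,_,s,c=cv2.connectedComponentsWithStats(m)
    for a,b in zip(s[1:],c[1:]):
        if a[4]>15: print(a,b.round(1),onz([b],.085,K,D,T).round(4))
print(ctrl.get_state())
E
```

```text
top [[-0.018, 0.983, -0.185, 0.296], [-1.0, -0.016, 0.012, -0.008], [0.009, 0.185, 0.983, 1.356], [0.0, 0.0, 0.0, 1.0]] 467.9009866570337
scene [[0.858, -0.399, 0.325, 0.868], [0.514, 0.688, -0.512, -0.545], [-0.019, 0.606, 0.795, 0.93], [0.0, 0.0, 0.0, 1.0]] 451.5718230503777
[353 220   6   5  18] [355.5 222. ] [[0.5598 0.0853 0.085 ]]
[344 247   5   5  20] [346.  248.9] [[0.5795 0.0033 0.085 ]]
[334 276   6   5  25] [336.4 278. ] [[ 0.6002 -0.0772  0.085 ]]
[323 308   6   6  28] [325.2 310.5] [[ 0.6204 -0.1592  0.085 ]]
[ 346  406   94   74 2117] [391.4 453.2] [[ 0.8657 -0.3438  0.085 ]]
{'time': 0.1, 'qpos': array([ 1.05397791e+00,  2.87142253e-01,  1.57809176e+00, -5.62635445e-07,
        1.27864200e+00, -1.49999455e-01]), 'dq': array([ 0.0004551 , -0.00127492, -0.00466405,  0.00112934,  0.00024674,
        0.00089831]), 'joint_efforts': array([ 9.65677427e-04, -4.07295084e+01, -2.93700010e+01, -1.73945405e-04,
        3.41860679e-03, -2.41724030e-05]), 'eef_pos': array([0.24176022, 0.62957845, 0.24400892]), 'tcp_rot': array([ 1.82382723e-01,  9.83226952e-01, -1.07889911e-03, -3.73378994e-04]), 'contact_force': array([-0.90738111,  0.06600652, -0.01856282]), 'wrist_torque': array([-0.05110908,  0.02549846,  0.03029143]), 'finger_force': 0.0, 'opening': 1.0005373050688497}
```

View pics/top0.png

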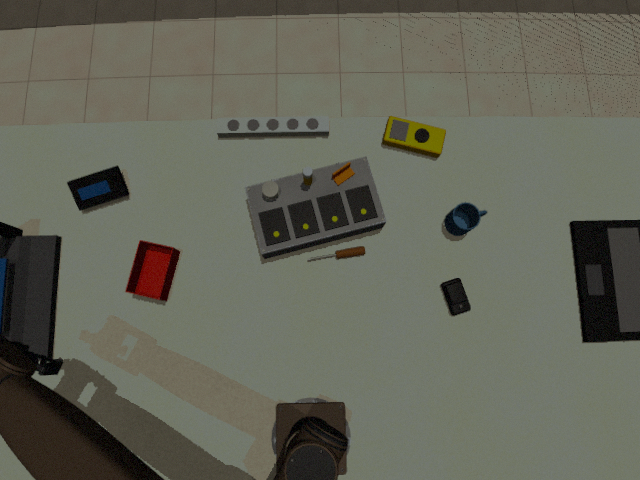

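View pics/scene0.png

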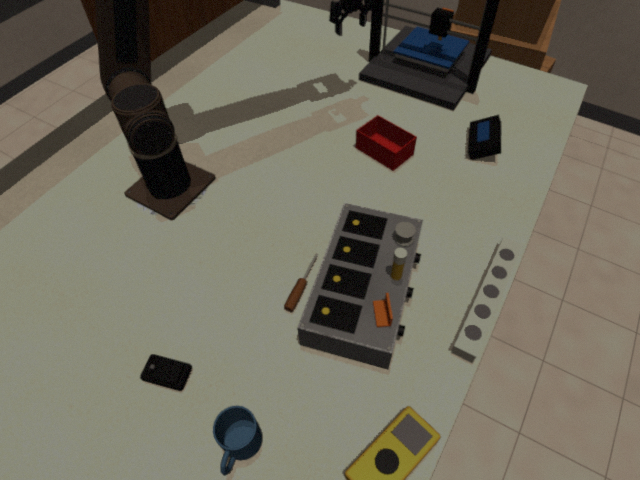

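Both views show the box, turned about 14°. The scene camera gives the dots at about (355,222), (346,249), (336,278) and (325,310), and their 84 mm spacing checks out. I'm starting the move towards bay 1 with the fingers shutting.

Request:
send_rows:
  moves: "-0 0 -0.097 -1 -0.8 0 -1;0 0 -0.097 -1 -0.8 0 -1;0 0 -0.097 -1 -0.8 0 -1;0 0 -0.097 -1 -0.8 0 -1;0 0 -0.097 -1 -0.8 0 -1;0 0 -0.097 -1 -0.8 0 -1"
  newtons: 20

```text
time: 0.85
eef_pos: [0.3715, 0.4086, 0.2451]
tcp_rot: [-0.12, 0.993, 0.0, -0.0]
contact_force: [0.1, 0.4, 0.6]
opening: 0.004
finger_force: 0.0
```

```bash
cat >> h.py <<'E'
from scipy.spatial.transform import Rotation as R
def rel(p):
    s=ctrl.get_state();r=R.from_quat(s["tcp_rot"])
    return (r.inv().apply(np.array(p)-s["eef_pos"])/.2).round(4), r.as_matrix().round(3).tolist(), s["eef_pos"].round(4), s["contact_force"].round(2), s["opening"]
E
python3 - <<'E'
from h import *
im,K,D,T=cam("top")
big=cv2.resize(im[140:270,235:395],None,fx=5,fy=5,interpolation=cv2.INTER_CUBIC);cv2.imwrite("pics/top1.png",big[:,:,::-1])
h=cv2.cvtColor(im,cv2.COLOR_RGB2HSV);m=cv2.inRange(h,(20,130,90),(38,255,255));m[:, :240]=0;m[270:]=0
_,_,s,c=cv2.connectedComponentsWithStats(m)
for a,b in zip(s[1:],c[1:]):
    if 8<a[4]<100: print(a,b.round(1),onz([b],.085,K,D,T).round(4))
print(ctrl.get_state()["time"],rel([.56,.085,.135]))
E
```

```text
[361 209   5   5  21] [363. 211.] [[ 0.6207 -0.1576  0.085 ]]
[332 216   6   6  24] [334.2 218.2] [[ 0.6012 -0.0764  0.085 ]]
[303 224   5   5  22] [305.1 226.1] [[0.58   0.0054 0.085 ]]
[274 231   5   6  26] [276.  233.5] [[0.5603 0.0863 0.085 ]]
0.9 (array([-0.5283, -1.8013,  0.5496]), [[-0.971, -0.24, -0.001], [-0.24, 0.971, 0.0], [0.0, 0.0, -1.0]], array([0.3711, 0.4094, 0.2451]), array([ 0.65,  1.46, -0.17]), 0.0015343091933462609)
```

View pics/top1.png

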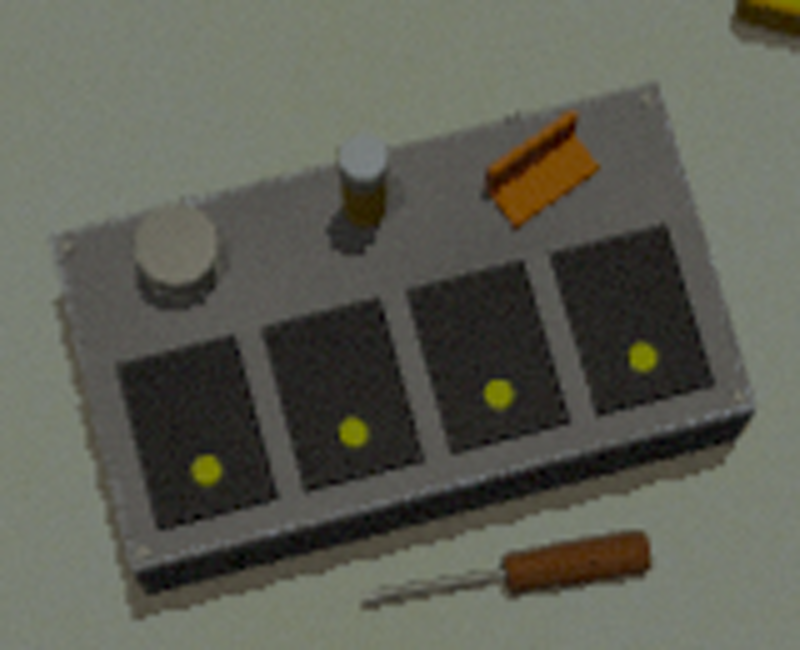

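The enlarged view shows four closed hatches, with dots at crop (206,470), (353,432), (498,394) and (643,357). The deck things stand clear of them. The two cameras agree within 2 mm.

Request:
send_rows:
  moves: "0 0 0 -0.26 -0.9 0.2 -1;0 0 0 -0.26 -0.9 0.2 -1;0 0 0 -0.26 -0.9 0.2 -1;0 0 0 -0.26 -0.9 0.2 -1"

```text
time: 1.4
eef_pos: [0.4656, 0.2454, 0.204]
tcp_rot: [-0.119, 0.993, -0.0, -0.001]
contact_force: [-0.7, 0.5, 0.1]
opening: -0.002
finger_force: 0.0
```

Request:
send_rows:
  moves: "0 0 0 -0.268 -0.897 0.43 -1;0 0 0 -0.268 -0.897 0.43 -1;0 0 0 -0.268 -0.897 0.43 -1;0 0 0 -0.268 -0.897 0.43 -1;0 0 0 -0.268 -0.897 0.43 -1;0 0 0 -0.268 -0.897 0.43 -1"

```text
time: 2.15
eef_pos: [0.5601, 0.0876, 0.1202]
tcp_rot: [-0.122, 0.993, 0.0, 0.001]
contact_force: [0.6, -0.9, -1.0]
opening: -0.001
finger_force: 0.0
```

```bash
python3 -c "
from h import *
print(rel([.56,.0858,.099]))"
```

```text
(array([ 0.0029, -0.0085,  0.1059]), [[-0.97, -0.242, 0.001], [-0.242, 0.97, 0.001], [-0.001, 0.0, -1.0]], array([0.5601, 0.0876, 0.1202]), array([ 0.6 , -0.86, -1.02]), -0.0005564204824946989)
```

Request:
send_rows:
  moves: "0 0 0 0 -0.008 0.09 -1;0 0 0 0 -0.008 0.09 -1;0 0 0 0 -0.008 0.105 -1;0 0 0 0 -0.008 0.105 -1"

```text
time: 2.65
eef_pos: [0.5606, 0.0843, 0.0986]
tcp_rot: [-0.121, 0.993, 0.0, -0.0]
contact_force: [-1.1, 0.8, 1.5]
opening: 0.004
finger_force: 0.4
```

Request:
send_rows:
  moves: "0 0 0 0 0 0.005 -1;0 0 0 0 0 0.005 -1"

```text
time: 2.9
eef_pos: [0.5608, 0.0841, 0.0979]
tcp_rot: [-0.121, 0.993, 0.0, 0.0]
contact_force: [-1.3, 1.0, 4.2]
opening: 0.0
finger_force: 1.7
```

Request:
send_rows:
  moves: "0 0 0 0 0 0.005 -1;0 0 0 0 0 0.005 -1"

```text
time: 3.15
eef_pos: [0.5608, 0.0841, 0.0972]
tcp_rot: [-0.121, 0.993, 0.0, 0.0]
contact_force: [-2.4, 1.3, 6.7]
opening: -0.003
finger_force: 3.1
```

Request:
send_rows:
  moves: "0 0 0 0 0 0.005 -1;0 0 0 0 0 0.005 -1"

```text
time: 3.4
eef_pos: [0.5608, 0.0841, 0.0966]
tcp_rot: [-0.121, 0.993, 0.0, -0.0]
contact_force: [-4.7, 0.7, 8.8]
opening: -0.001
finger_force: 4.2
```

Bay 1 stiffens at about 4 N/mm, so it is latched. On to bay 2.

Request:
send_rows:
  moves: "0 0 0 0 0 -0.1 -1;0 0 0 0 0 -0.1 -1;0 0 0 0.003 -0.41 -0.1 -1;0 0 0 0.003 -0.41 -0.1 -1;0 0 0 0.003 -0.41 -0.1 -1;0 0 0 0.003 -0.41 -0.03 -1;0 0 0 0.003 -0.41 -0.015 -1;0 0 0 0.003 -0.41 -0.01 -1;0 0 0 0.003 -0.41 -0.01 -1"

```text
time: 4.53
eef_pos: [0.5788, 0.0052, 0.0975]
tcp_rot: [-0.122, 0.993, 0.0, -0.002]
contact_force: [-3.6, -0.4, 5.5]
opening: 0.002
finger_force: 2.6
```

Request:
send_rows:
  moves: "0 0 0 0 0 0.005 -1;0 0 0 0 0 0.005 -1"

```text
time: 4.78
eef_pos: [0.5788, 0.0053, 0.0969]
tcp_rot: [-0.122, 0.993, 0.0, -0.002]
contact_force: [-4.1, 0.6, 7.6]
opening: -0.002
finger_force: 3.6
```

Request:
send_rows:
  moves: "0 0 0 0 0 0.005 -1;0 0 0 0 0 0.005 -1"

```text
time: 5.03
eef_pos: [0.5788, 0.0053, 0.0964]
tcp_rot: [-0.122, 0.993, 0.0, -0.002]
contact_force: [-5.6, -0.5, 9.0]
opening: -0.0
finger_force: 4.6
```

Bay 2 behaves the same way, so it is latched too. Bay 3 next.

Request:
send_rows:
  moves: "0 0 0 0 0 -0.1 -1;0 0 0 0 0 -0.1 -1;0 0 0 -0.007 -0.425 -0.1 -1;0 0 0 -0.007 -0.425 -0.1 -1;0 0 0 -0.007 -0.425 -0.1 -1;0 0 0 -0.007 -0.425 -0.03 -1;0 0 0 -0.007 -0.425 -0.015 -1;0 0 0 -0.007 -0.425 -0.01 -1;0 0 0 -0.007 -0.425 -0.01 -1"

```text
time: 6.15
eef_pos: [0.6006, -0.0767, 0.0975]
tcp_rot: [-0.122, 0.993, 0.001, -0.001]
contact_force: [-3.0, -0.1, 4.5]
opening: -0.001
finger_force: 2.5
```

Request:
send_rows:
  moves: "0 0 0 0 0 0.005 -1;0 0 0 0 0 0.005 -1"

```text
time: 6.4
eef_pos: [0.6006, -0.0767, 0.097]
tcp_rot: [-0.122, 0.993, 0.001, -0.002]
contact_force: [-4.0, 0.6, 7.4]
opening: -0.0
finger_force: 3.5
```

Request:
send_rows:
  moves: "0 0 0 0 0 0.005 -1;0 0 0 0 0 0.005 -1"

```text
time: 6.65
eef_pos: [0.6006, -0.0767, 0.0965]
tcp_rot: [-0.122, 0.993, 0.001, -0.002]
contact_force: [-4.5, -0.2, 9.3]
opening: 0.002
finger_force: 4.5
```

Bay 3 is latched as well. I'm testing bay 4 the same way.

Request:
send_rows:
  moves: "0 0 0 0 0 -0.1 -1;0 0 0 0 0 -0.1 -1;0 0 0 0.003 -0.42 -0.1 -1;0 0 0 0.003 -0.42 -0.1 -1;0 0 0 0.003 -0.42 -0.1 -1;0 0 0 0.003 -0.42 -0.03 -1;0 0 0 0.003 -0.42 -0.015 -1;0 0 0 0.003 -0.42 -0.01 -1;0 0 0 0.003 -0.42 -0.01 -1"

```text
time: 7.78
eef_pos: [0.621, -0.1589, 0.0971]
tcp_rot: [-0.121, 0.993, 0.0, -0.0]
contact_force: [-0.5, -0.4, -0.1]
opening: -0.002
finger_force: 0.0
```

Request:
send_rows:
  moves: "0 0 0 0 0 0.005 -1;0 0 0 0 0 0.005 -1"

```text
time: 8.02
eef_pos: [0.6212, -0.1596, 0.0965]
tcp_rot: [-0.121, 0.993, -0.0, 0.0]
contact_force: [0.3, -0.5, 1.1]
opening: 0.0
finger_force: 0.2
```

Request:
send_rows:
  moves: "0 0 0 0 0 0.01 -1;0 0 0 0 0 0.01 -1"

```text
time: 8.28
eef_pos: [0.6213, -0.1596, 0.0945]
tcp_rot: [-0.121, 0.993, -0.0, 0.0]
contact_force: [-0.3, 1.0, 2.2]
opening: 0.005
finger_force: 0.8
```

Bay 4 gives way at about 2 N, so it is the one that rocks. I'm pushing it down.

Request:
send_rows:
  moves: "0 0 0 0 0 0.02 -1;0 0 0 0 0 0.04 -1;0 0 0 0 0 0.06 -1;0 0 0 0 0 0.08 -1;0 0 0 0 0 0.1 -1;0 0 0 0 0 0.12 -1;0 0 0 0 0 0.13 -1;0 0 0 0 0 0.13 -1"

```text
time: 9.28
eef_pos: [0.6206, -0.1595, 0.0676]
tcp_rot: [-0.121, 0.993, 0.0, -0.001]
contact_force: [0.3, -0.0, 0.8]
opening: 0.004
finger_force: 0.0
```

Request:
send_rows:
  moves: "0 0 0 0 0 0.01 -1;0 0 0 0 0 0.01 -1"

```text
time: 9.52
eef_pos: [0.621, -0.1595, 0.0661]
tcp_rot: [-0.121, 0.993, 0.0, -0.0]
contact_force: [0.4, 0.8, 0.7]
opening: -0.003
finger_force: 0.2
```

Request:
send_rows:
  moves: "0 0 0 0 0 0.01 -1;0 0 0 0 0 0.01 -1"

```text
time: 9.78
eef_pos: [0.621, -0.1596, 0.0642]
tcp_rot: [-0.121, 0.993, -0.0, -0.0]
contact_force: [-0.3, -0.4, 0.6]
opening: -0.002
finger_force: 0.3
```

Request:
send_rows:
  moves: "0 0 0 0 0 0.01 -1;0 0 0 0 0 0.01 -1"

```text
time: 10.02
eef_pos: [0.6212, -0.1597, 0.0623]
tcp_rot: [-0.121, 0.993, -0.0, 0.0]
contact_force: [-0.3, 0.9, 2.4]
opening: 0.002
finger_force: 0.6
```

Request:
send_rows:
  moves: "0 0 0 0 0 0.01 -1;0 0 0 0 0 0.01 -1"

```text
time: 10.28
eef_pos: [0.6213, -0.1598, 0.0621]
tcp_rot: [-0.121, 0.993, 0.0, -0.0]
contact_force: [-3.9, 1.5, 9.7]
opening: -0.002
finger_force: 4.4
```

Request:
send_rows:
  moves: "0 0 0 0 0 0.005 -1;0 0 0 0 0 0.005 -1"

```text
time: 10.52
eef_pos: [0.6214, -0.1598, 0.062]
tcp_rot: [-0.121, 0.993, -0.0, -0.0]
contact_force: [-5.9, 1.5, 12.2]
opening: 0.003
finger_force: 6.3
```

A firm stop at 37 mm depth matches 0.8 rad. I'm lifting straight up and backing off to look.

Request:
send_rows:
  moves: "0 0 0 0 0 -0.1 -1;0 0 0 0 0 -0.3 -1;0 0 0 0 0 -0.6 -1;0 0 0 0 0 -0.9 -1;0 0 0 0 0 -0.9 -1;0 0 0 0.5 0.1 -0.9 -1;0 0 0 0.5 0.1 -0.9 -1;0 0 0 0.5 0.1 -0.9 -1;0 0 0 0.5 0.1 -0.9 -1"

```text
time: 11.65
eef_pos: [0.5194, -0.1643, 0.2391]
tcp_rot: [-0.121, 0.993, 0.0, 0.0]
contact_force: [0.8, 0.1, 0.7]
opening: -0.003
finger_force: 0.0
```

```bash
python3 - <<'E'
from h import *
a=cam("top")[0][140:270,235:395];b=cam("scene")[0][190:370,270:450]
o=np.hstack([cv2.resize(a,(480,390),interpolation=2),cv2.resize(b,(320,390),interpolation=2)])
cv2.imwrite("pics/end.png",cv2.convertScaleAbs(o,alpha=1.5)[:,:,::-1])
E
```

```text
(no output)
```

View pics/end.png

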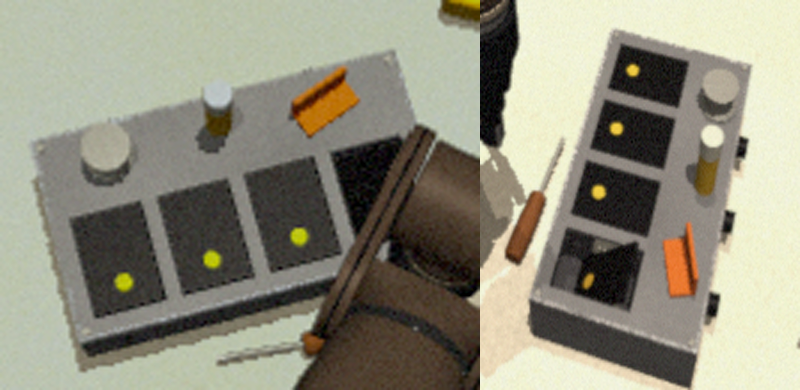

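The picture shows hatch 4 tilted deep into the box, with its dot at (588,281) in the right half. The other hatches are flush, the bystanders haven't moved, and the arm is clear.

```bash
python3 -c "
from plant import ctrl
print(ctrl.sign_off())"
```

```text
the job is handed in; nothing more can be done
None
```

Hatch 4 was the unlatched one: I pushed it down to its stop, the other three stayed closed, nothing else moved, the hand is clear, and the job is handed in at about 12 s on the robot's clock.

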